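Open the chip guard and tighten the panel clamp to the click

TASK

On the carving jig, pull up the spring plunger knob and slide the clear chip guard fully open to the right, letting the plunger drop into its slot there. Then swing the wrench handle clockwise (seen from above) until the bolt is tight and the wrench clearly clicks, its handle giving at the joint; stop there without forcing the handle on to its over-travel stop. Let the handle spring straight, leaving the bolt tight, and do not disturb the other things on the bench.

Things in the scene. Friction and masses are not known exactly. Their poses are not given: they have to be found in the camera images.
- jig: carver's clamping jig fixed to the bench: a 12 mm plywood board, 480 mm across, with a carved blank along its far edge under a steel strap clamp. Origin on the bench surface; x points away from the robot side (front rail to blank), y left, z up. Positions below are (x, y, z) in mm in this frame. Each rail ends in low posts at y = -240 and 190
- front_rail (a point): middle of the top of the front aluminium rail, (-140, -25, 86) in the jig frame; 16 mm wide, runs along y from -250 to 200. The back rail is the same at x = 35. The guard slides on both
- light_bar (a point): middle of the underside, (48, -115, 262), of the aluminium work-light bar over the plunger knob: 20 mm thick, x 13 to 83, y -270 to 40, on a round post at (62, -250). It bars the knob from straight above: reach it with the fingers tilted 35 to 45 degrees from vertical, coming from the front (robot) side and pointing forward and down, closing along the jig's y
- knob (a point): centre of the black round knob of the spring plunger: 33 mm diameter, 34 mm tall, axis vertical; at (35, -20, 123) in the jig frame when the guard is shut; it rides on the guard. With the plunger down the knob's underside is at z = 106; below it a 22 mm collar reaches up to z = 102 and the guard's top is at z = 92
- plunger (a joint): lift of the knob straight up, m: 0 = seated by its spring, 0.012 = fully up. Spring 5 N seated, 9.5 N fully up. Its pin stands 8 mm deep in a slot of the back rail and bars the guard both ways; lifted 10 to 12 mm it frees the guard. Let go over a slot (one at each end of the guard's travel) it drops in by itself
- guard (a joint): clear plastic chip guard over the wrench handle, 110 mm wide (y) and 205 mm long (x -150 to 53), z 86 to 92. Value in m: 0 = shut (centre at y = -20), grows as it slides to the jig's -y (right seen from the robot), 0.14 = fully open at its end stop, where the second slot lies; it then spans y -215 to -105. Friction about 1.5 N
- bolt_axis (a point): the vertical axis of the clamp bolt at the height of the wrench's centre line: (90, 0, 64) in the jig frame
- wrench_grip (a point): middle of the rubber grip of the click wrench, which sits on the bolt and stays there: 170 mm from the bolt axis (handle straight), z = 64, 52 mm above the jig board. The grip is a level round bar, 28 mm diameter, 90 mm long, ending 215 mm from the bolt axis and pointing from the bolt roughly to the robot
- bolt (a joint): angle of bolt and wrench head, rad: 0 = handle along the jig's -x; grows as it tightens, clockwise seen from above (the grip moves to the jig's +y, left). Starts between -0.22 and 0.05; about 0.5 N m of friction; comes up solid at 0.50. Stays where left, but dragging the handle back loosens it
- click (a joint): breakaway angle of the handle against the wrench head, rad, about a vertical pivot 50 mm from the bolt axis: 0 = straight. Holds until set torque (1.2 N m at the pivot: 10 N across mid grip), then gives, in the tightening sense, at nearly constant force. 0.12 or more is a full click; over-travel stop at 0.34. A spring straightens it as the handle is let back
- mallet: round turned wooden carver's mallet, standing on its head with the handle up, 96 mm across, 243 mm high; origin at the centre of its underside. Bystander, not to be disturbed
- gouge_wide: carving gouge with a wide blade lying on the bench, 220 mm long; origin under its ferrule. Bystander, not to be disturbed
- gouge_narrow: carving gouge with a narrow blade lying on the bench, 220 mm long; origin under its ferrule. Bystander, not to be disturbed
- wedge: wooden offcut, 85 x 45 x 26 mm, lying on the jig board below where the open guard comes to stand; origin at the centre of its underside. Bystander, not to be disturbed
- rasp_block: cork-faced wooden sanding block, 100 x 50 x 30 mm, lying on the carved blank; origin at the centre of its underside. Bystander, not to be disturbed
- glue: white glue bottle, 62 mm across, 170 mm high, standing to the right of the jig; origin at the centre of its underside. Bystander, not to be disturbed
- hold_clamp: small steel bar clamp, 160 mm long, lying to the right of the jig; origin under the middle of its bar. Bystander, not to be disturbed

How it is judged (in metres and radians):
On the way, in this order (a step that is already met when the one before it is completed fails the run):
1. the guard is fully open and the plunger has dropped into the open slot (value of joint guard above 0.135 m and value of joint plunger below 0.003 m), for 0.2 s.
2. the bolt is tight and the wrench has clicked (handle broken away by at least 0.12 rad) (value of joint bolt above 0.46 rad and value of joint click above 0.12 rad).
At the end, for the whole second after the job is handed in: the guard is open (guard joint above 0.135 m) with the plunger seated in the open slot (below 0.003 m), the bolt is tight (above 0.46 rad) and at rest, and the wrench handle has sprung straight (click within 0.03 rad of 0) (all of step 1 and value of joint bolt above 0.46 rad and value of joint click between -0.03 and 0.03 rad and velocity of joint bolt between -0.05 and 0.05 rad/s); the robot touches nothing.
It fails at once if the handle is forced on to its over-travel stop (click above 0.30 rad) (value of joint click above 0.3 rad).
It fails at once if a bystander is moved by more than 30 mm (distance of any of mallet, gouge_wide, gouge_narrow, wedge, rasp_block, glue, hold_clamp from where it was at the start of the episode above 0.03 m).
It also fails if it takes over 69 s, if anything falls off the work surface, if the arm or the gripper's body presses on something with over 40 N, if the wrist force passes 120 N, or if a joint passes its speed limit or range.

ROBOT

A 7-joint arm with a two-finger parallel gripper is mounted at the origin on the work surface. World frame = base frame: x ahead of the robot, y to its left, z up, the work surface at z = 0. Lengths are in m, angles in degrees, forces in N, time in s.
With the tool pointing down it reaches from about 0.425 to 0.875 m from the base axis. Payload 8.4 kg.
Tool frame: the origin (TCP) lies midway between the tips of the shut fingers; the grasp point (between the pads) lies arm.tcp_to_grasp behind it (arm.tcp_to_grasp is the distance from the TCP to the grasp point, in m); z points along the fingers, y is the line along which they close (so a half turn about z gives the same grasp; the last joint's range is limited). The gripper opens to 85 mm and grips with 20 to 120 N. Pads are 22 mm wide; open, the fingers measure 114 mm over their backs; the gripper's body (76 mm by 85 mm) begins 54 mm behind the grasp point. The pads swing forward as they close: fully open they stand 13 mm farther back than shut.
Start: joints at [70.004, 19.091, 2.286, 83.961, -0.768, 76.965, -3.352], TCP at [0.161, -0.63, 0.231] pointing down, gripper open.
Joint ranges: [-147.57, 147.57], [-21.85, 119.76], [-74.77, 79.35], [14.55, 137.4], [-85.83, 265.84], [4.83, 119.75], [-152.11, 152.11]. Speed limits (degrees/s): [127.2, 127.2, 159.86, 159.86, 180, 180, 180].

INTERFACE

Orientations are given as [roll, pitch, yaw] about the fixed x, y, z axes, in that order (R = Rz(yaw) Ry(pitch) Rx(roll)).
In Python, from bench import arm, snapshot, camera_info gives the robot as it stands. Calls block until the motion is done:
- arm.movep(position, orientation): joint-space move of the TCP to a pose.
- arm.line_to(position, orientation=None, feed=0.15, force_limit=None): straight line of the TCP; orientation=None keeps the orientation; feed is the mean speed in m/s. With force_limit (N) it stops when the force on the tool has changed by that much, and returns True; else False.
- arm.move_j(angles): joint-space move.
- arm.gripper_to(opening): opening from 0.0 (shut) to 1.0 (fully open); the grip force is fixed at half the most; returns when the fingers have stopped.
- arm.hold(seconds).
- arm.inverse_kinematics(position, orientation): joint angles nearest the present ones, or None.
- snapshot(name): name is "side" or "top" or "wrist"; returns the picture (480x640x3 uint8, blue, green, red); there is no depth.
- camera_info(name): a dict with "intrinsics" (3x3 intrinsics, pixels), "cam_to_world" (4x4, takes a point from camera to world coordinates); the wrist camera has in their place "tool_from_camera" (4x4, takes a point from camera to tool coordinates, whose origin is the TCP and whose axes are the flange's). Camera axes: x right, y up, looking along -z (the intrinsics and any distortion apply to the point x, -y, -z); pixel columns grow to the right and rows downward; lengths in m; the calibration is good to about 2 mm. A picture is of the moment at which its call begins: read the wrist's pose just before it. camera_info takes no time and is no camera call.
A pose or a line that the arm cannot do raises arm.IKError and nothing moves.
- arm.job_done(): hands the job in; it is judged then, once.
Readings, each from a call of its own:
- arm.read_time_s(): time.
- arm.read_joints(): joint angles.
- arm.read_joint_vel(): joint speeds.
- arm.read_joint_torque(): joint torques, N m.
- arm.read_tcp_pos(): TCP position.
- arm.read_orientation(): TCP orientation.
- arm.read_contact_force(): force on the tool from outside, world axes, zero at the start.
- arm.read_wrist_torque(): the same for the moment, N m.
- arm.read_gripper_width(): opening from 0.0 (shut) to 1.0 (fully open).
- arm.read_gripper_force(): force on a finger pad.
Only numpy, scipy, OpenCV 4.12 (cv2) and the standard library are available. Lean on these libraries where they do the work, as an engineer would, in place of code of your own. Each camera call takes 0.05 s, during which the arm holds its last target. There are 200 camera calls.

## Working session

There is one attempt and no reset: what is moved stays moved. The work goes in short steps, each a Python script; the robot and the scene stay as the last script left them, time stands still between calls to the robot, and variables do not carry over. Pictures are saved under pics/ and viewed, at most 13 in all, crops included, and the job is handed in when it is done.

```bash
mkdir -p pics; ls; python3 - <<'E'
from bench import arm, snapshot, camera_info
import cv2, numpy as np
np.set_printoptions(precision=4,suppress=True)
for n in ("top","side"):
    cv2.imwrite(f"pics/{n}0.png",snapshot(n)); c=camera_info(n); print(n,c)
print(camera_info("wrist"), arm.tcp_to_grasp, arm.read_orientation(), arm.read_time_s())
E
```

```text
pics
top {'intrinsics': array([[474.0305,   0.    , 318.3222],
       [  0.    , 474.0305, 241.8562],
       [  0.    ,   0.    ,   1.    ]]), 'cam_to_world': array([[-0.0107,  0.9981, -0.0599,  0.5203],
       [-0.9998, -0.0118, -0.0175,  0.0118],
       [-0.0181,  0.0597,  0.9981,  1.3607],
       [ 0.    ,  0.    ,  0.    ,  1.    ]])}
side {'intrinsics': array([[494.8003,   0.    , 320.7613],
       [  0.    , 494.8003, 244.7111],
       [  0.    ,   0.    ,   1.    ]]), 'cam_to_world': array([[ 0.5282,  0.7044, -0.4742,  0.1052],
       [-0.8491,  0.4443, -0.2859, -0.2722],
       [ 0.0093,  0.5536,  0.8327,  0.9824],
       [ 0.    ,  0.    ,  0.    ,  1.    ]])}
{'intrinsics': array([[408.1738,   0.    , 323.0487],
       [  0.    , 408.1738, 243.9622],
       [  0.    ,   0.    ,   1.    ]]), 'tool_from_camera': array([[-0.0004,  0.9499,  0.3125,  0.0794],
       [ 1.    ,  0.0004,  0.    , -0.0003],
       [-0.0001,  0.3125, -0.9499, -0.143 ],
       [ 0.    ,  0.    ,  0.    ,  1.    ]])} 0.0187 [-179.9177    0.0056   14.3102] 0.1
```

View pics/top0.png

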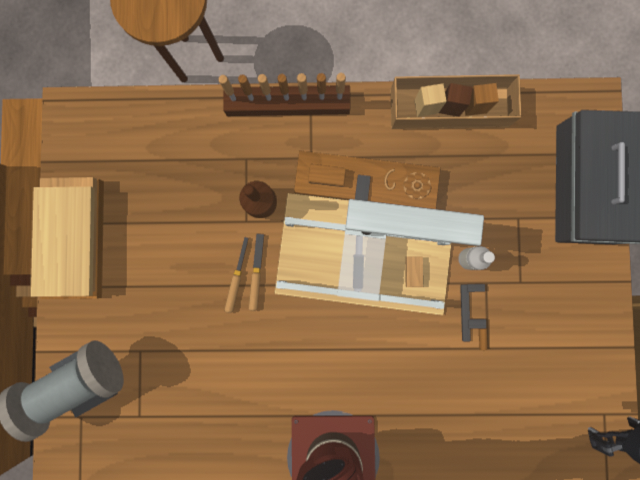

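View pics/side0.png

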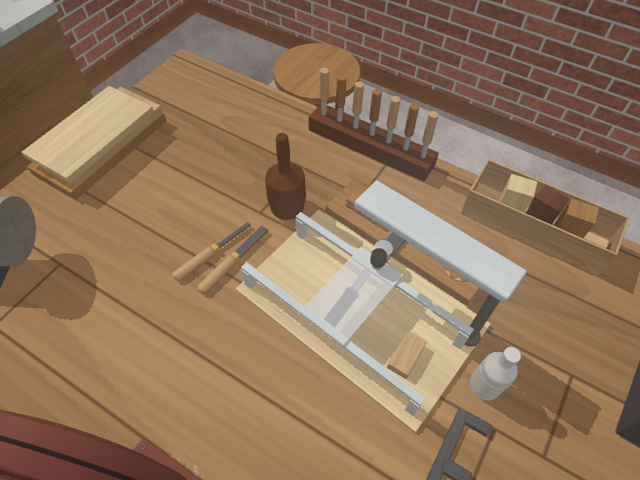

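The top view shows the jig turned by a few degrees. Its front rail runs from about (277,287) to (445,308), and the light bar has corners at about (350,200), (484,214), (482,243) and (347,228). In the side view the knob is at about (379,257) and the grip at about (340,307).

```bash
cat > h.py <<'E'
from bench import arm, snapshot, camera_info
import cv2, numpy as np
np.set_printoptions(precision=4,suppress=True)
def ray(n,uv):
    c=camera_info(n);K=c["intrinsics"];T=c["cam_to_world"]
    d=T[:3,:3]@np.array([(uv[0]-K[0,2])/K[0,0],-(uv[1]-K[1,2])/K[1,1],-1]);return T[:3,3],d
def plane(n,uv,z):
    o,d=ray(n,uv);return o+d*(z-o[2])/d[2]
def proj(n,p):
    c=camera_info(n);K=c["intrinsics"];T=c["cam_to_world"]
    q=T[:3,:3].T@(np.asarray(p)-T[:3,3]);return np.array([K[0,2]-K[0,0]*q[0]/q[2],K[1,2]+K[1,1]*q[1]/q[2]])
def rigid(src,dst):
    s=src-src.mean(0);d=dst-dst.mean(0)
    a=np.arctan2((s[:,0]*d[:,1]-s[:,1]*d[:,0]).sum(),(s*d).sum())
    R=np.array([[np.cos(a),-np.sin(a)],[np.sin(a),np.cos(a)]]);t=dst.mean(0)-R@src.mean(0)
    return a,R,t,np.linalg.norm(src@R.T+t-dst,axis=1)
E
python3 - <<'E'
from h import *
for n in("top","side"):
    im=cv2.imread(f"pics/{n}0.png"); h=cv2.cvtColor(im,cv2.COLOR_BGR2HSV)
    m=cv2.inRange(h,(85,8,150),(125,110,255))
    m[:150]=0; m[330 if n=="top" else 430:]=0; m[:,:230]=0;m[:,530:]=0
    cv2.imwrite(f"pics/m_{n}.png",m)
    for c in cv2.findContours(m,0,1)[0]:
        if cv2.contourArea(c)>80:
            r=cv2.minAreaRect(c); print(n,cv2.contourArea(c),r[1],r[2]); print(np.array(cv2.boxPoints(r)).round(1).tolist(), cv2.approxPolyDP(c,3,True)[:,0].tolist())
a=cv2.imread("pics/top0.png")[140:330,220:500];b=cv2.imread("pics/side0.png")[190:430,230:530]
cv2.imwrite("pics/crops.png",np.hstack([cv2.resize(a,(400,271),interpolation=2).copy() if 0 else cv2.copyMakeBorder(cv2.resize(a,(420,285),interpolation=cv2.INTER_CUBIC),0,51,0,0,0),cv2.resize(b,(380,304),interpolation=cv2.INTER_CUBIC)if 0 else cv2.copyMakeBorder(cv2.resize(b,(380,304),interpolation=cv2.INTER_CUBIC),0,32,0,0,0)]))
E
python3 - <<'E'
from h import *
for n,pts in(("top",[(400,215),(360,292),(300,223)]),("side",[(440,240),(330,335),(379,257),(340,307)])):
    im=cv2.imread(f"pics/{n}0.png");hs=cv2.cvtColor(im,cv2.COLOR_BGR2HSV)
    print(n,[(im[v,u].tolist(),hs[v,u].tolist()) for u,v in pts])
    d=im[...,0].astype(int)-im[...,2]
    m=((d>-5)&(im[...,0]>150)).astype(np.uint8)*255
    m[:150]=0; m[330 if n=="top" else 430:]=0; m[:,:230]=0;m[:,530:]=0
    for c in cv2.findContours(m,0,1)[0]:
        if cv2.contourArea(c)>60:
            r=cv2.minAreaRect(c); print(n,cv2.contourArea(c),np.array(cv2.boxPoints(r)).round(1).tolist(), cv2.approxPolyDP(c,3,True)[:,0].tolist())
E
```

```text
top [([204, 208, 200], [75, 10, 208]), ([202, 207, 203], [54, 6, 207]), ([203, 206, 199], [77, 9, 206])]
top 5383.5 [[276.3999938964844, 286.79998779296875], [288.6000061035156, 190.6999969482422], [483.8999938964844, 215.39999389648438], [471.70001220703125, 311.5]] [[286, 218], [285, 223], [340, 228], [357, 236], [355, 289], [335, 290], [277, 282], [278, 287], [443, 307], [439, 301], [360, 292], [361, 237], [384, 238], [389, 233], [479, 244], [483, 219], [480, 215], [349, 200], [345, 226]]
side [([204, 205, 200], [84, 6, 205]), ([180, 178, 178], [120, 3, 180]), ([71, 74, 80], [10, 29, 80]), ([173, 173, 173], [0, 0, 173])]
side 138.5 [[502.0, 353.0], [511.0, 344.0], [522.5, 355.5], [513.5, 364.5]] [[508, 347], [504, 351], [510, 352], [506, 357], [517, 361], [518, 351]]
side 131.0 [[373.3999938964844, 247.1999969482422], [378.79998779296875, 236.39999389648438], [394.3999938964844, 244.1999969482422], [389.0, 255.0]] [[376, 242], [375, 248], [381, 247], [387, 254], [391, 251], [388, 241]]
side 3865.5 [[239.5, 269.20001220703125], [297.8999938964844, 193.60000610351562], [476.5, 331.5], [418.1000061035156, 407.1000061035156]] [[300, 212], [297, 217], [365, 267], [322, 319], [247, 263], [242, 270], [411, 397], [418, 407], [422, 396], [334, 328], [357, 297], [359, 288], [373, 273], [392, 286], [396, 283], [469, 334], [472, 329], [399, 280], [402, 274], [385, 263], [375, 270], [369, 261], [370, 253], [361, 247], [357, 251]]
side 5704.5 [[353.5, 203.3000030517578], [371.8999938964844, 173.89999389648438], [526.2000122070312, 270.3999938964844], [507.8999938964844, 299.79998779296875]] [[355, 201], [505, 298], [525, 272], [376, 180]]
```

View pics/crops.png

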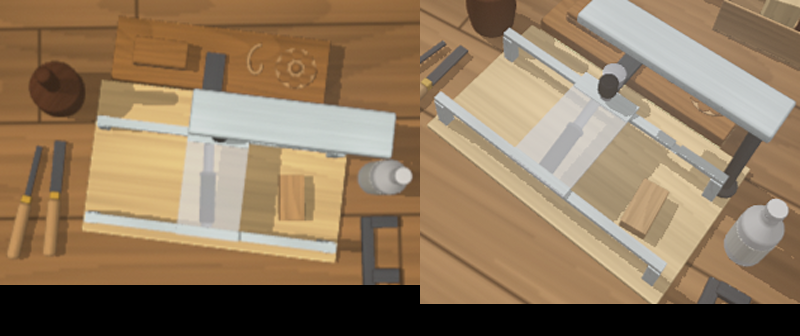

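The crops show the rail ends clearly, and the knob sits under the bar's front edge (black at side (379,257), white shine above it). Next I fit the jig pose to the rail ends and bar corners, and check it against the side view.

```bash
cat >> h.py <<'E'
L=[("top",(277.5,284.5),(-140,200,86)),("top",(444,305),(-140,-250,86)),("top",(285.5,220.5),(35,200,86)),
 ("top",(349,200),(83,40,282)),("top",(484,214.5),(83,-270,282)),("top",(482,243.5),(13,-270,282)),
 ("side",(244.5,266.5),(-140,200,86)),("side",(420,401),(-140,-250,86)),("side",(298.5,214.5),(35,200,86)),
 ("side",(354,201),(13,40,282)),("side",(506,299),(13,-270,282)),("side",(525,272),(83,-270,282)),("side",(373,181),(83,40,282))]
E
python3 - <<'E'
from h import *
for sel in (["top"],["side"],["top","side"]):
    l=[x for x in L if x[0] in sel]
    s=np.array([x[2][:2] for x in l])/1e3; d=np.array([plane(n,u,p[2]/1e3)[:2] for n,u,p in l])
    a,R,t,e=rigid(s,d); print(sel,np.degrees(a),t,e*1e3)
J=lambda p:np.array([*(R@(np.array(p[:2])/1e3)+t),p[2]/1e3])
print("knob",J((35,-20,123)),proj("side",J((35,-20,123))),proj("side",J((35,-20,140))),"bolt",J((90,0,64)),proj("side",J((90,0,64))))
import json;json.dump([a,*t],open("jig.json","w"))
# grip in both views: dark grey handle colour behind guard
for n in("top","side"):
    im=cv2.imread(f"pics/{n}0.png"); 
    hsv=cv2.cvtColor(im,cv2.COLOR_BGR2HSV)
    m=cv2.inRange(hsv,(0,0,120),(180,30,190)); 
    lo=np.array([proj(n,J(p)) for p in((-125,35,64),(-125,-75,64),(20,-75,64),(20,35,64))]).astype(int)
    q=np.zeros_like(m);cv2.fillPoly(q,[lo],255);m&=q
    for c in cv2.findContours(m,0,1)[0]:
        if cv2.contourArea(c)>40:
            r=cv2.minAreaRect(c); P=[plane(n,u,.064)[:2] for u in cv2.boxPoints(r)]
            print(n,cv2.contourArea(c),cv2.boxPoints(r).round(1).tolist(),(np.array(P)-t)@R*1e3)
E
```

```text
['top'] -7.279499308435246 [ 0.5956 -0.07  ] [1.8407 1.8158 1.6958 2.7986 1.8177 2.7333]
['side'] -7.797043039339829 [ 0.5949 -0.0688] [5.8227 3.7078 3.443  3.7343 3.1313 3.9921 5.9786]
['top', 'side'] -7.534167922647706 [ 0.5952 -0.0693] [2.4678 1.0012 2.0777 2.5456 1.4555 4.439  4.7705 4.6301 3.5757 3.4245
 3.0587 5.4406 6.2138]
knob [ 0.6273 -0.0938  0.123 ] [377.5088 258.7386] [378.3902 254.2807] bolt [ 0.6844 -0.0811  0.064 ] [381.9275 251.7467]
top 419.0 [[353.0, 235.0], [363.0, 235.0], [363.0, 289.0], [353.0, 289.0]] [[  19.2809   11.2719]
 [  22.5398  -15.887 ]
 [-123.7583  -32.8087]
 [-127.0509   -5.8399]]
side 551.0 [[322.70001220703125, 318.70001220703125], [360.0, 269.5], [371.29998779296875, 278.1000061035156], [334.0, 327.29998779296875]] [[-118.7412   -1.6113]
 [  22.4884    9.8331]
 [  20.8938  -21.5738]
 [-118.8055  -31.0088]]
```

Both views agree on a jig at about (0.595, -0.069) m with yaw -7.5°, and the knob's predicted side pixel (377.5, 258.7) matches the picture. The wrench starts at about -0.09 rad. Next I check reach for the tilted knob grasp and for the push.

```bash
cat >> h.py <<'E'
import json
from scipy.spatial.transform import Rotation as Ro
A,TX,TY=json.load(open("jig.json"))
RJ=Ro.from_euler("z",A)
def W(p): return RJ.apply(np.array(p)/1e3)+[TX,TY,0]     # jig mm -> world m
def tilt(deg,camlow):  # tool pointing forward+down in the jig frame, y along +-jig y
    s,c=np.sin(np.radians(deg)),np.cos(np.radians(deg)); z=np.array([s,0,-c]); x=np.array([-c,0,-s])*(1 if camlow else -1)
    return RJ*Ro.from_matrix(np.c_[x,np.cross(z,x),z])
def rpy(R): return R.as_euler("xyz",degrees=True).tolist()
def tcp(gp,R,back=0): # gp grasp point jig mm -> TCP world
    return (W(gp)+R.as_matrix()[:,2]*(arm.tcp_to_grasp-back/1e3)).tolist()
E
python3 - <<'E'
from h import *
for cl in(1,0):
  for d in(35,40,45):
    R=tilt(d,cl);o=[]
    for gp,b in(((35,-20,123),120),((35,-20,123),0),((35,-20,135),0),((35,-90,135),0),((35,-162,135),0),((35,-162,123),120)):
        q=arm.inverse_kinematics(tcp(gp,R,b),rpy(R)); o.append(None if q is None else np.round(q).astype(int).tolist())
    print(cl,d,rpy(R),o)
for yaw0 in(0,90,180,-90):
    o=[]
    for y,p in((0,(-79,-62,110)),(0,(-79,-62,50)),(-40,(-47,100,50))):
        R=RJ*Ro.from_euler("xyz",[180,0,yaw0+y],degrees=True)
        q=arm.inverse_kinematics(W(p).tolist(),rpy(R)); o.append(None if q is None else np.round(q).astype(int).tolist())
    print(yaw0,o)
E
```

```text
1 35 [-179.99999999999997, 35.000000000000014, 172.4658320773523] [[33, -10, -27, 125, -5, 28, 91], [37, 9, -35, 123, 27, 17, 63], [39, 8, -38, 122, 24, 18, 65], [41, 8, -30, 121, 4, 17, 91], [13, 8, 8, 121, -28, 19, 128], [19, -7, 5, 123, -17, 30, 118]]
1 40 [-179.99999999999997, 40.00000000000001, 172.4658320773523] [[20, -12, -16, 131, -1, 21, 87], [40, 8, -39, 126, 48, 10, 42], [42, 7, -40, 126, 39, 11, 50], [58, 9, -47, 125, 17, 10, 80], [53, 9, -32, 123, -24, 11, 127], [6, -10, 18, 129, -20, 23, 122]]
1 45 [-179.99999999999997, 45.0, 172.4658320773523] [[1, -15, 0, 137, 19, 14, 67], [63, 13, -62, 129, 96, 13, -3], [33, 6, -31, 130, 86, 6, 2], [77, 14, -67, 128, 80, 8, 22], [86, 19, -69, 125, 54, 6, 57], [-11, -15, 34, 134, -16, 15, 122]]
0 35 [180.0, -35.0, -7.5341679226477085] [[57, -11, -48, 124, -17, 29, -79], [21, 7, -19, 123, 18, 16, -110], [27, 7, -25, 123, 18, 17, -110], [39, 8, -28, 122, 3, 17, -88], [41, 9, -21, 120, -15, 18, -64], [51, -5, -25, 122, -24, 31, -56]]
0 40 [180.0, -40.00000000000001, -7.5341679226477085] [[58, -15, -48, 130, -29, 22, -68], [5, 5, -3, 128, 26, 8, -119], [10, 4, -7, 127, 23, 9, -116], [30, 6, -18, 126, -10, 9, -76], [43, 8, -23, 123, -32, 12, -46], [51, -8, -24, 127, -37, 26, -43]]
0 45 [180.0, -45.0, -7.5341679226477085] [[56, -17, -46, 135, -45, 16, -53], [-65, 11, 73, 134, 251, 8, 12], [-71, 9, 79, 133, 265, 7, -1], [-59, 13, 78, 132, 265, 18, 4], [49, 9, -27, 126, -72, 8, -5], [49, -9, -21, 132, -54, 21, -25]]
0 [[33, 12, -27, 109, 6, 60, -94], [32, 17, -26, 112, 9, 54, -96], [-47, 24, 47, 109, -21, 56, -127]]
90 [[37, 13, -32, 109, 8, 61, -5], [36, 17, -31, 111, 11, 54, -8], [32, 26, -48, 105, 23, 58, -74]]
180 [[43, 14, -38, 108, 10, 61, 83], [42, 19, -38, 111, 14, 55, 79], [34, 28, -51, 105, 25, 59, 15]]
-90 [[-53, 27, 77, 112, -29, 64, -152], [-48, 31, 70, 115, -35, 58, -148], [42, 33, -63, 105, 33, 63, 99]]
```

```bash
python3 - <<'E'
from h import *
R=tilt(38,1); 
p=arm.read_tcp_pos(); arm.line_to([p[0],p[1],.40])
o=rpy(RJ*Ro.from_euler("xyz",[180,0,180],degrees=True))
arm.movep([.38,-.30,.40],o)
arm.movep(tcp((35,-20,123),R,110),rpy(R))
print(arm.read_joints(),arm.read_tcp_pos(),arm.read_orientation(),arm.read_time_s(),arm.read_contact_force())
cv2.imwrite("pics/w1.png",snapshot("wrist"));cv2.imwrite("pics/s1.png",snapshot("side"))
c=camera_info("wrist");K=c["intrinsics"];T=c["tool_from_camera"]
Rw=Ro.from_euler("xyz",arm.read_orientation(),degrees=True).as_matrix();P=np.array(arm.read_tcp_pos())
for z in(106,123,140):
    q=T[:3,:3].T@(Rw.T@(W((35,-20,z))-P)-T[:3,3]); print(z,K[0,2]-K[0,0]*q[0]/q[2],K[1,2]+K[1,1]*q[1]/q[2],q)
E
```

```text
[ 51.5164 -11.0187 -43.957  127.5759 -16.4004  22.9292 100.8477] [ 0.5721 -0.0871  0.1958] [179.9933  38.0433 172.4151] 4.5 [0.3429 0.0901 0.7205]
106 324.3441106047007 224.82150406396607 [ 0.0008  0.0121 -0.2573]
123 324.3908694594969 247.34919735985426 [ 0.0008 -0.0021 -0.2479]
140 324.4413386705918 271.66448295414614 [ 0.0008 -0.0162 -0.2384]
```

View pics/w1.png

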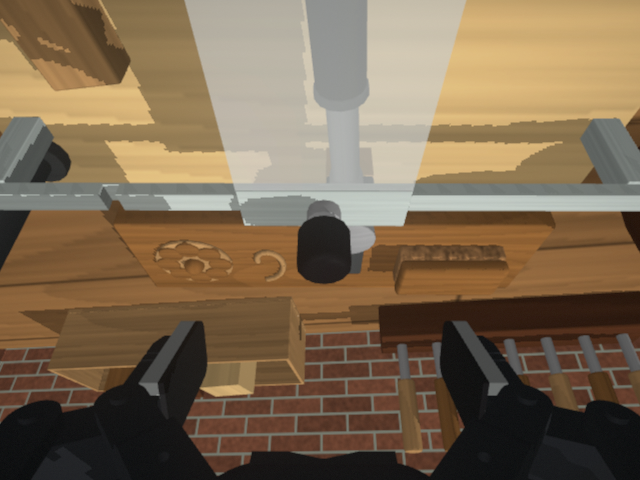

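The wrist view shows the knob centred at (324, 249), against a predicted (324, 247), so lateral error is under 1 mm. I go in and grip.

```bash
python3 - <<'E'
from h import *
R=tilt(38,1)
arm.line_to(tcp((35,-20,123),R),rpy(R),feed=.08,force_limit=15)
print(arm.read_contact_force(),arm.read_tcp_pos(),tcp((35,-20,123),R))
arm.gripper_to(0.0)
print(arm.read_gripper_width(),arm.read_gripper_force(),arm.read_contact_force())
p=np.array(arm.read_tcp_pos())
for dz in(.004,.008,.0115):
    arm.line_to((p+[0,0,dz]).tolist(),feed=.03); print(dz,arm.read_contact_force(),arm.read_tcp_pos()[2]-p[2],arm.read_gripper_width())
print(arm.read_joints(),arm.read_time_s())
cv2.imwrite("pics/s2.png",snapshot("side")[190:430,230:530]);cv2.imwrite("pics/w2.png",snapshot("wrist"))
E
```

```text
[ 0.7872 -1.2439  0.3572] [ 0.6388 -0.0953  0.1085] [0.6387105006830538, -0.09527240237460288, 0.10826419890755429]
0.36872516511992465 58.42671811580658 [-7.4254  0.3354  6.5967]
0.004 [ 4.5923  0.1802 -6.6563] 0.0035064267661994303 0.3712819768194052
0.008 [ 5.75    0.2387 -8.219 ] 0.0074654133035677445 0.3656178214656207
0.0115 [  7.3295  -0.297  -10.4996] 0.010901703317590883 0.36672670953255715
[ 50.0633   8.7988 -48.8411 124.0311  37.151   14.8001  53.1336] 7.5
```

View pics/w2.png

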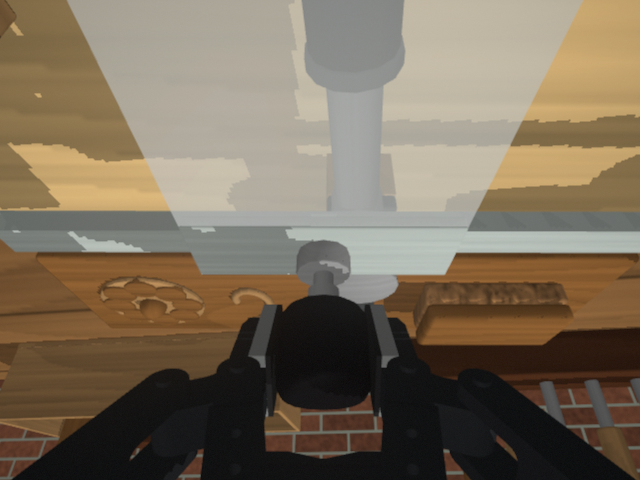

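The knob is gripped and lifted: the plunger stem shows below it at about (325,285), and the downward pull of 10 N matches the spring. I slide it now.

```bash
python3 - <<'E'
from h import *
d=RJ.apply([0,-1,0]); p=np.array(arm.read_tcp_pos()); p[2]+=.0008
arm.line_to(p.tolist(),feed=.03); f0=np.array(arm.read_contact_force())
h=arm.line_to((p+d*.02).tolist(),feed=.04,force_limit=12)
print(h,arm.read_contact_force()-f0,(np.array(arm.read_tcp_pos())-p)@d)
if not h:
    h=arm.line_to((p+d*.13).tolist(),feed=.08,force_limit=12)
    print(h,arm.read_contact_force()-f0,(np.array(arm.read_tcp_pos())-p)@d)
    if not h:
        h=arm.line_to((p+d*.146).tolist(),feed=.02,force_limit=10)
        print(h,arm.read_contact_force()-f0,(np.array(arm.read_tcp_pos())-p)@d, np.array(arm.read_tcp_pos())-p)
print(arm.read_joints(),arm.read_time_s(),arm.read_gripper_width())
E
```

```text
False [-0.7411 -0.5211  0.2194] 0.020497052647043136
False [-1.3781 -0.498   0.5353] 0.130179135814787
True [1.438  0.4778 0.9664] 0.14001664771985203 [-0.019  -0.1387 -0.0015]
[ 79.6382  17.2175 -63.0691 120.4141  22.5816  15.3085  85.4492] 10.6333 0.3698712188548104
```

```bash
python3 - <<'E'
from h import *
R=tilt(38,1)
p=np.array(arm.read_tcp_pos()); z0=.1085
h=arm.line_to([p[0],p[1],z0+.0005],feed=.03,force_limit=18); print(h,arm.read_contact_force(),arm.read_tcp_pos())
arm.gripper_to(1.0); arm.hold(.3)
p=np.array(arm.read_tcp_pos()); ax=R.as_matrix()[:,2]
arm.line_to((p-ax*.11).tolist(),feed=.12); print(arm.read_contact_force(),arm.read_time_s())
P=np.array(arm.read_tcp_pos());Rw=Ro.from_euler("xyz",arm.read_orientation(),degrees=True).as_matrix()
c=camera_info("wrist");K=c["intrinsics"];T=c["tool_from_camera"]
for z in(106,123,140):
    q=T[:3,:3].T@(Rw.T@(W((35,-160,z))-P)-T[:3,3]); print(z,K[0,2]-K[0,0]*q[0]/q[2],K[1,2]+K[1,1]*q[1]/q[2])
cv2.imwrite("pics/w3.png",snapshot("wrist"));cv2.imwrite("pics/s3.png",snapshot("side"))
E
```

```text
False [ 5.4773 -1.2122 -5.2572] [ 0.6194 -0.2343  0.109 ]
[-0.5065 -0.1516  0.3484] 13.7583
106 322.8407915394675 227.68176943917342
123 322.9058801150001 250.135029926894
140 322.97613973408846 274.37211786821325
```

View pics/w3.png

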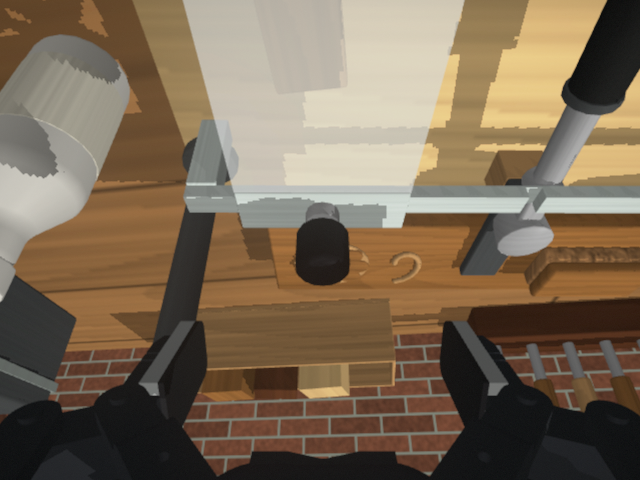

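The knob now stands at (322,252) where the formula for guard = 0.14 predicts (323,250). Its gap above the collar is as when seated, so the guard is open and the plunger is down. The black grip is uncovered. I shut the gripper, go above the gap to the right of the handle and measure the grip.

```bash
cat >> h.py <<'E'
def down(yaw): return RJ*Ro.from_euler("xyz",[180,0,90+yaw],degrees=True)
E
python3 - <<'E'
from h import *
arm.line_to(W((-130,-150,215)).tolist(),feed=.15)
arm.movep(W((-110,-62,200)).tolist(),rpy(down(0)))
arm.gripper_to(0.0)
print(arm.read_joints(),arm.read_time_s())
for n in("side","top"):
    im=snapshot(n);cv2.imwrite(f"pics/{n}4.png",im)
P=np.array(arm.read_tcp_pos());Rw=Ro.from_euler("xyz",arm.read_orientation(),degrees=True).as_matrix()
im=snapshot("wrist");cv2.imwrite("pics/w4.png",im)
m=(im.max(2)<75).astype(np.uint8)*255
c=camera_info("wrist");K=c["intrinsics"];T=c["tool_from_camera"]
o=P+Rw@T[:3,3]
def pl(uv,z):
    d=Rw@T[:3,:3]@np.array([(uv[0]-K[0,2])/K[0,0],-(uv[1]-K[1,2])/K[1,1],-1]);X=o+d*(z-o[2])/d[2]
    return RJ.inv().apply(X-[TX,TY,0])*1e3
for k in cv2.findContours(m,0,1)[0]:
    if cv2.contourArea(k)>300:
        r=cv2.minAreaRect(k);print(cv2.contourArea(k),r,[pl(u,.064)[:2].round(1).tolist() for u in cv2.boxPoints(r)])
E
```

```text
Traceback (most recent call last):
bench.IKError: the arm cannot follow that straight line within its joint ranges
```

```bash
cat > m.py <<'E'
from h import *
arm.movep(W((-110,-62,215)).tolist(),rpy(down(0)))
arm.gripper_to(0.0)
print(arm.read_joints(),arm.read_time_s())
for n in("side","top"):
    im=snapshot(n);cv2.imwrite(f"pics/{n}4.png",im)
P=np.array(arm.read_tcp_pos());Rw=Ro.from_euler("xyz",arm.read_orientation(),degrees=True).as_matrix()
im=snapshot("wrist");cv2.imwrite("pics/w4.png",im)
m=(im.max(2)<75).astype(np.uint8)*255
c=camera_info("wrist");K=c["intrinsics"];T=c["tool_from_camera"]
o=P+Rw@T[:3,3]
def pl(uv,z):
    d=Rw@T[:3,:3]@np.array([(uv[0]-K[0,2])/K[0,0],-(uv[1]-K[1,2])/K[1,1],-1]);X=o+d*(z-o[2])/d[2]
    return RJ.inv().apply(X-[TX,TY,0])*1e3
for k in cv2.findContours(m,0,1)[0]:
    if cv2.contourArea(k)>300:
        r=cv2.minAreaRect(k);print(cv2.contourArea(k),r,[pl(u,.064)[:2].round(1).tolist() for u in cv2.boxPoints(r)])
E
python3 m.py
```

```text
[-25.9316  -0.0731  34.867  108.13     0.0432  71.929    1.388 ] 17.25
47419.5 ((311.0, 392.0), (174.0, 622.0), 90.0) [[-368.7, -129.8], [127.3, -129.8], [168.3, -309.7], [-413.3, -310.0]]
5081.0 ((373.57574462890625, 157.0982208251953), (42.45088577270508, 135.64329528808594), 86.05481719970703) [[-123.9, -2.4], [-29.8, 3.9], [-25.1, -25.4], [-122.3, -32.1]]
7782.5 ((566.2125244140625, 264.10296630859375), (75.38811492919922, 311.129638671875), 13.324530601501465) [[37.8, -228.0], [54.2, 21.8], [106.8, 10.4], [105.3, -246.7]]
1231.5 ((627.5, 54.0), (108.0, 23.0), 90.0) [[74.7, 84.1], [89.2, 84.1], [104.9, 19.2], [89.2, 19.2]]
```

View pics/w4.png

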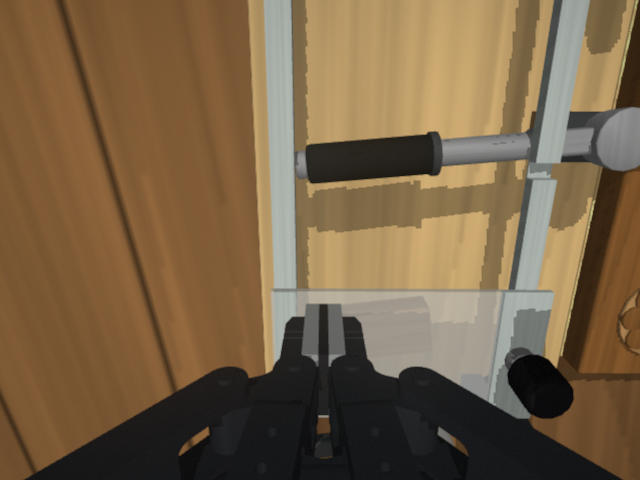

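The wrist view shows the grip from (307,162) to (437,152), which gives jig x -123 to -28 and centre y about -14, so the bolt is at about -0.08 rad. Its length (95 mm) and width fit the given sizes. I lower the shut fingers to its right and push along the arc.

```bash
cat >> h.py <<'E'
def pose(th,z=48,r=175,c=0):  # tool centre just touching the right side of the handle
    u=lambda a:np.array([-np.cos(a),np.sin(a)]); n=lambda a:np.array([np.sin(a),np.cos(a)])
    xy=np.array([90,0])+(r*u(th) if c==0 else 50*u(th)+(r-50)*u(th+c))-25*n(th+c)
    return W((*xy,z)).tolist(),rpy(down(-np.degrees(th+c)))
def tang(a): return float(np.dot(arm.read_contact_force(),RJ.apply([-np.sin(a),-np.cos(a),0]))) # push-back force
E
python3 - <<'E'
from h import *
th=-.22
p,o=pose(th,130); arm.movep(p,o)
p,o=pose(th,48); print(p,arm.line_to(p,o,feed=.08,force_limit=12),arm.read_tcp_pos())
f0=tang(th); print("f0",f0,arm.read_time_s())
for th in np.arange(-.17,.42,.05):
    p,o=pose(th); h=arm.line_to(p,o,feed=.06,force_limit=20)
    print(round(th,2),h,round(tang(th),2),np.linalg.norm(np.array(arm.read_tcp_pos())-p).round(4))
    if h: break
print(arm.read_joints(),arm.read_time_s())
cv2.imwrite("pics/top5.png",snapshot("top"))
E
```

```text
[0.5123391959103984, -0.12151711913789731, 0.047999999999999994] False [ 0.5127 -0.1216  0.0485]
f0 -0.3161850545861537 19.0333
-0.17 False 0.42 0.0005
-0.12 False -0.48 0.0003
-0.07 False -0.69 0.0003
-0.02 False 0.06 0.0002
0.03 False 0.01 0.0001
0.08 False -0.39 0.0
0.13 False -0.35 0.0
0.18 False 1.09 0.0
0.23 False -0.19 0.0
0.28 False 0.44 0.0
0.33 False 0.35 0.0001
0.38 False -0.57 0.0
[-36.7252  16.8847  38.6727 114.913  -13.2339  52.4949 -20.2983] 22.6333
```

No push-back force shows, so I look.

```bash
python3 - <<'E'
from h import *
cv2.imwrite("pics/w5.png",snapshot("wrist")); s=snapshot("side")
cv2.imwrite("pics/v5.png",np.vstack([cv2.resize(cv2.imread("pics/w5.png"),(400,300)),cv2.resize(s[150:430,200:573],(400,300))]))
E
```

```text
(no output)
```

View pics/v5.png

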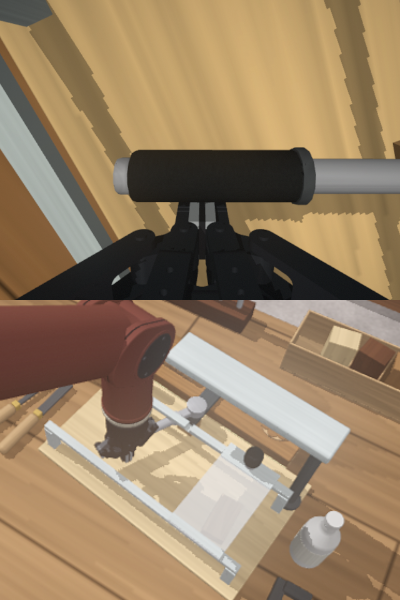

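The handle is level in the wrist view with the fingertips against the middle of the grip at about (200,205) in the crop, so it has followed the tool. I continue in fine steps and watch for the click force.

```bash
python3 - <<'E'
from h import *
on=None
for th in np.arange(.40,.62,.015):
    p,o=pose(th); h=arm.line_to(p,o,feed=.03,force_limit=25); f=tang(th)
    print(round(th,3),h,round(f,2),np.linalg.norm(np.array(arm.read_tcp_pos())-p).round(4))
    if h or f>6.5: on=th;break
print(on,arm.read_time_s())
E
```

```text
0.4 False 1.32 0.0001
0.415 False 1.87 0.0001
0.43 False 1.47 0.0002
0.445 False 0.83 0.0003
0.46 False 1.26 0.0003
0.475 False 1.11 0.0003
0.49 False 1.3 0.0003
0.505 False 1.07 0.0003
0.52 False 7.14 0.0019
0.5200000000000001 25.05
```

The bolt came solid at about 0.51 on my scale, close to the true 0.50, and the force is rising. Now the click phase, to about 0.2 rad of break.

```bash
python3 - <<'E'
from h import *
from scipy.optimize import minimize_scalar
b=.509
def creal():
    x=np.array(arm.read_tcp_pos())[:2]
    return minimize_scalar(lambda c:np.sum((np.array(pose(b,c=c)[0])[:2]-x)**2),bounds=(-.05,.4),method="bounded").x
print("c0",creal())
for c in np.arange(.03,.221,.02):
    p,o=pose(b,c=c); h=arm.line_to(p,o,feed=.03,force_limit=25); f=tang(b+c); cr=creal()
    print(round(c,3),h,round(f,2),round(cr,3))
    if h or cr>.185: break
cv2.imwrite("pics/w6.png",snapshot("wrist")); print(arm.read_time_s())
E
```

```text
c0 0.0009863879211995824
0.03 False 9.38 0.013
0.05 False 9.11 0.033
0.07 False 9.34 0.053
0.09 False 9.74 0.073
0.11 False 9.73 0.092
0.13 False 9.82 0.113
0.15 False 8.91 0.132
0.17 False 10.19 0.152
0.19 False 10.81 0.172
0.21 False 9.78 0.191
27.6
```

View pics/w6.png

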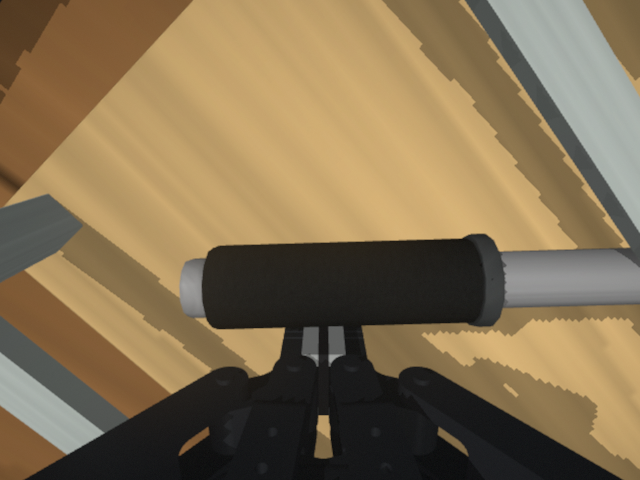

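The grip is nearly level in the tool's view, so the total handle angle is about 0.70 rad, and the force held steady at 10 N: a click of about 0.19 rad. I let it back slowly, withdraw and check.

```bash
python3 - <<'E'
from h import *
b=.509
for c in np.arange(.17,-.01,-.04):
    p,o=pose(b,c=max(c,1e-6)); arm.line_to(p,o,feed=.03); print(round(c,2),round(tang(b+c),2))
for th in(.49,.40,.30):
    p,o=pose(th); arm.line_to(p,o,feed=.06)
print("f",arm.read_contact_force())
p,o=pose(.30,z=170); arm.line_to(p,o,feed=.15)
arm.hold(.3)
P=np.array(arm.read_tcp_pos());Rw=Ro.from_euler("xyz",arm.read_orientation(),degrees=True).as_matrix()
im=snapshot("wrist");cv2.imwrite("pics/w7.png",im);cv2.imwrite("pics/s7.png",snapshot("side"))
c=camera_info("wrist");K=c["intrinsics"];T=c["tool_from_camera"];o=P+Rw@T[:3,3]
def pl(uv,z):
    d=Rw@T[:3,:3]@np.array([(uv[0]-K[0,2])/K[0,0],-(uv[1]-K[1,2])/K[1,1],-1]);X=o+d*(z-o[2])/d[2]
    return RJ.inv().apply(X-[TX,TY,0])*1e3
m=(im.max(2)<75).astype(np.uint8)*255
for k in cv2.findContours(m,0,1)[0]:
    if cv2.contourArea(k)>1500:
        r=cv2.minAreaRect(k);q=np.array([pl(u,.064)[:2] for u in cv2.boxPoints(r)]); v=q.mean(0)-[90,0]
        e=[q[i]+q[(i+1)%4] for i in range(4)]; w=max((e[0]-e[2],e[1]-e[3]),key=np.linalg.norm)/2
        print(r,q.mean(0),"angle from bolt",np.arctan2(v[1],-v[0]),"radius",np.linalg.norm(v),"axis angle",np.arctan2(w[1],-w[0]),np.linalg.norm(w))
print(arm.read_time_s())
E
```

```text
0.17 9.73
0.13 8.97
0.09 9.27
0.05 9.47
0.01 6.63
f [-0.0036  0.8424 -0.2275]
((631.8424072265625, 330.0115661621094), (183.071533203125, 23.91168212890625), 85.8150863647461) [  98.1797 -102.114 ] angle from bolt -1.650729036207033 radius 102.44107933884513 axis angle 1.5787288637843682 149.34041110848386
((313.5, 333.0), (627.0, 292.0), 0.0) [-116.4076  -47.7505] angle from bolt -0.2273415344529979 radius 211.8588984373342 axis angle 0.299672348161304 440.02222592831754
((345.15386962890625, 147.2307586669922), (163.95306396484375, 50.99019241333008), 11.309932708740234) [-55.4127  79.5482] angle from bolt 0.5005764509132322 radius 165.74915475089242 axis angle 0.49281500078337537 97.70790323891192
((603.0, 90.0), (180.0, 72.0), 90.0) [93.0944 64.0123] angle from bolt 1.6190986801302478 radius 64.0870153553467 axis angle 1.6599861733299397 98.5999617925427
31.6583
```

View pics/w7.png

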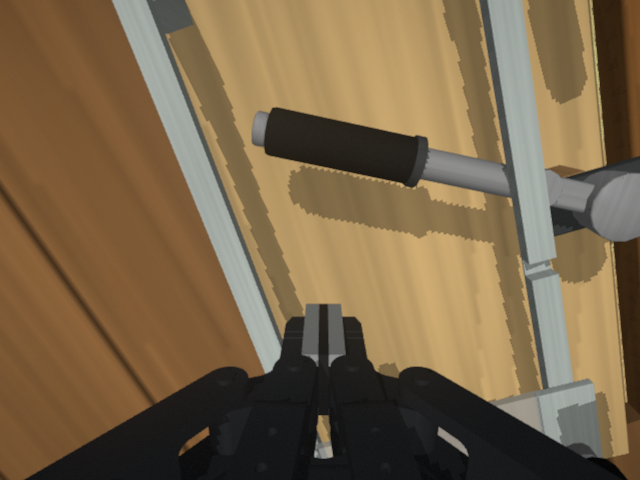

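View pics/s7.png

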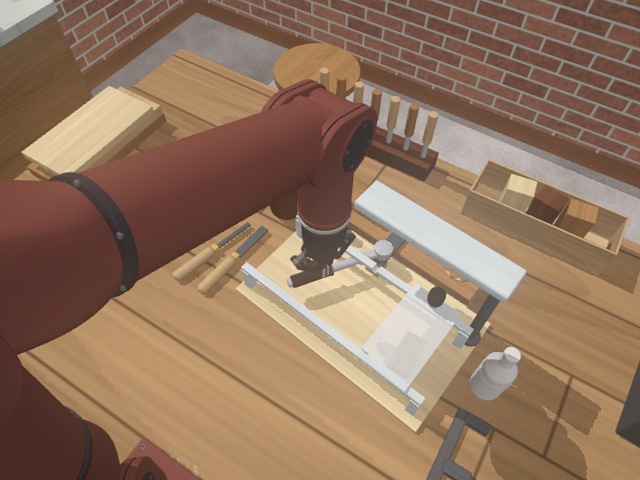

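The handle measures 0.50 rad from the bolt and its own axis is at 0.49 rad, so it is tight and straight. In the side view the guard is open with the knob at (437,297), the visible bystanders are undisturbed and the robot is clear.

```bash
python3 -c "
from h import *
print(arm.job_done(),arm.read_time_s())"
```

```text
the job is handed in; nothing more can be done
the job is handed in; nothing more can be done
```

I handed the job in after about 32 s of the 69 s allowed: guard open with the plunger seated, bolt tight at about 0.50 rad after a click of about 0.19 rad, handle sprung straight, and no bystander seen to have moved; the hand-in call did not return a verdict.

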